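# Load the parts dryer in the toy workshop

### The job

Get the washed wooden toy parts on the bench (wheels and little car bodies) drying. First clear the paint jar and the wood offcut off the dryer's deck into the black tray, then slide the dryer's cover fully open over the deck, put every toy part down inside the compartment, slide the cover fully shut, and finally turn the timer knob until its white line meets the white mark on the dial. Leave the paint bottle, the brush pot and the palette where they are.

Things in the scene. Friction and masses are not known exactly. Their poses are not given: they have to be found in the camera images.
- dryer: fixed white bench-top dryer, 194 mm (its x) x 344 mm (its y); rim, deck and console top 56 mm above the bench. Origin: under the compartment's centre, on the bench surface, z up. From -y to +y: grey console with the timer knob, compartment, deck. Two steel rails 6 mm wide, 12 mm high stand on rim and deck along y at x = +-94 mm
- compartment (a point): centre of the compartment's floor, 12 mm above the bench. The compartment is 170 (dryer x) x 120 mm (dryer y) inside and 44 mm deep; room for four parts lying side by side. The cover shuts only if no part stands out of it
- deck_mid (a point): centre of the flat deck's top, 132 mm in the dryer's +y from the compartment's centre; the deck is 182 (x, between the rails) x 132 mm (y); the open cover comes to lie over it
- cover (a joint): sliding flat aluminium cover, 178 x 130 x 8 mm, lying 1 mm above the rim: 0 = fully shut over the compartment, 0.130 m = fully open over the deck (slides along the dryer's +y). It stays where it is left; about 2 N moves it. Its front edge pushes whatever stands on the deck
- cover_grip (a point): centre of the top of the cover's black handle, 90 mm above the bench: an upright bar 70 mm long (dryer x), 12 mm thick (dryer y), standing 25 mm above the cover; moves with the cover
- timer (a joint): timer knob angle, 0 to 3.6 rad, growing clockwise seen from above; at 0 its white line points to the dryer's -x. Stays where it is left, turns lightly (0.04 N m)
- timer_grip (a point): on the knob's vertical axis, 89 mm above the bench, at the height to grip: a black bar 42 mm long (along its white line), 14 mm thick, top 7 mm above this point; below it a round skirt 64 mm across, its top 26 mm below this point; a full turn is not possible
- timer_pointer (a point): outer end of the knob's white line, on the edge of the skirt, 32 mm from the axis; turns with the knob
- timer_mark (a point): where the line's end must come: the inner end of the white mark on the dial ring, 32 mm from the axis; it differs from run to run and does not turn; always reached by turning the knob clockwise from its starting angle by 0.5 to 2.0 rad
- jar: closed squat paint jar, red with a black lid, 54 mm across, 48 mm high, 90 to 180 g, standing on the dryer's deck at the start. Origin: centre of its underside
- offcut: wood offcut 70 (its x) x 36 (y) x 28 mm high, 35 to 70 g, lying across the dryer's deck at the start. Origin: centre of its underside
- tray: fixed black open tray, outside 190 (its x) x 130 (y) x 30 mm, walls and floor 5 mm. Origin: centre of its underside
- wheel1: wooden toy wheel, a plain disc 38 mm across and 20 mm thick, 18 g. Origin: centre of its underside as it lies flat (z axis = disc axis). None if absent in this run
- wheel2: wooden toy wheel, a plain disc 38 mm across and 20 mm thick, 18 g. Origin: centre of its underside as it lies flat (z axis = disc axis). None if absent in this run
- wheel3: wooden toy wheel, a plain disc 38 mm across and 20 mm thick, 18 g. Origin: centre of its underside as it lies flat (z axis = disc axis). None if absent in this run
- car1: wooden toy car without wheels, a slab 48 (its x) x 28 (y) x 16 mm with a cabin 24 x 28 mm on top, centred 4 mm towards -x, 28 mm high in all, 25 g. Origin: centre of its underside. None if absent in this run
- car2: wooden toy car without wheels, a slab 48 (its x) x 28 (y) x 16 mm with a cabin 24 x 28 mm on top, centred 4 mm towards -x, 28 mm high in all, 25 g. Origin: centre of its underside. None if absent in this run
- paint_bottle: bystander: orange paint bottle, 60 mm across, 150 mm high; origin: centre of its underside
- brush_pot: bystander: steel pot 72 mm across, 90 mm high, with brushes up to 175 mm; origin: centre of its underside
- palette: bystander: flat white round palette, 100 mm across, 14 mm high; origin: centre of its underside

How it is judged (in metres and radians):
On the way, in this order (a step that is already met when the one before it is completed fails the run):
1. the jar and the offcut are in the tray, let go, and the cover is still shut (x of jar in the frame of tray between -0.091 and 0.091 m and y of jar in the frame of tray between -0.061 and 0.061 m and z of jar in the frame of tray between -0.002 and 0.06 m and x of offcut in the frame of tray between -0.091 and 0.091 m and y of offcut in the frame of tray between -0.061 and 0.061 m and z of offcut in the frame of tray between -0.002 and 0.06 m and contact force between the fingers and jar below 0.3 N and linear speed of each of jar, offcut below 0.03 m/s and contact force between the fingers and offcut below 0.3 N and value of joint cover below 0.03 m), for 0.2 s.
2. the cover is fully open (value of joint cover above 0.12 m), for 0.2 s.
3. every toy part is down in the compartment, let go, the cover still open (x of wheel1 in the frame of dryer between -0.086 and 0.086 m and y of wheel1 in the frame of dryer between -0.061 and 0.061 m and z of wheel1 in the frame of dryer between 0.005 and 0.045 m and x of wheel2 in the frame of dryer between -0.086 and 0.086 m and y of wheel2 in the frame of dryer between -0.061 and 0.061 m and z of wheel2 in the frame of dryer between 0.005 and 0.045 m and x of wheel3 in the frame of dryer between -0.086 and 0.086 m and y of wheel3 in the frame of dryer between -0.061 and 0.061 m and z of wheel3 in the frame of dryer between 0.005 and 0.045 m and x of car1 in the frame of dryer between -0.086 and 0.086 m and y of car1 in the frame of dryer between -0.061 and 0.061 m and z of car1 in the frame of dryer between 0.005 and 0.045 m and x of car2 in the frame of dryer between -0.086 and 0.086 m and y of car2 in the frame of dryer between -0.061 and 0.061 m and z of car2 in the frame of dryer between 0.005 and 0.045 m and contact force between the fingers and wheel1 below 0.3 N and linear speed of each of wheel1, wheel2, wheel3, car1, car2 below 0.03 m/s and contact force between the fingers and wheel2 below 0.3 N and contact force between the fingers and wheel3 below 0.3 N and contact force between the fingers and car1 below 0.3 N and contact force between the fingers and car2 below 0.3 N and value of joint cover above 0.09 m), for 0.2 s.
4. the cover is fully shut (value of joint cover below 0.008 m), for 0.2 s.
5. the knob's white line meets the mark, the cover shut (horizontal distance between timer_pointer and timer_mark below 0.0045 m and value of joint cover below 0.008 m), for 0.2 s.
At the end, for the whole second after the job is handed in: jar and offcut lie in the tray, every toy part present lies in the dryer's compartment, the cover is shut to within 8 mm, the knob's white line is within 4.5 mm (8 degrees) of the mark, all is let go and at rest (all of step 5 and x of jar in the frame of tray between -0.091 and 0.091 m and y of jar in the frame of tray between -0.061 and 0.061 m and z of jar in the frame of tray between -0.002 and 0.06 m and x of offcut in the frame of tray between -0.091 and 0.091 m and y of offcut in the frame of tray between -0.061 and 0.061 m and z of offcut in the frame of tray between -0.002 and 0.06 m and x of wheel1 in the frame of dryer between -0.086 and 0.086 m and y of wheel1 in the frame of dryer between -0.061 and 0.061 m and z of wheel1 in the frame of dryer between 0.005 and 0.045 m and x of wheel2 in the frame of dryer between -0.086 and 0.086 m and y of wheel2 in the frame of dryer between -0.061 and 0.061 m and z of wheel2 in the frame of dryer between 0.005 and 0.045 m and x of wheel3 in the frame of dryer between -0.086 and 0.086 m and y of wheel3 in the frame of dryer between -0.061 and 0.061 m and z of wheel3 in the frame of dryer between 0.005 and 0.045 m and x of car1 in the frame of dryer between -0.086 and 0.086 m and y of car1 in the frame of dryer between -0.061 and 0.061 m and z of car1 in the frame of dryer between 0.005 and 0.045 m and x of car2 in the frame of dryer between -0.086 and 0.086 m and y of car2 in the frame of dryer between -0.061 and 0.061 m and z of car2 in the frame of dryer between 0.005 and 0.045 m and linear speed of each of wheel1, wheel2, wheel3, car1, car2, jar, offcut below 0.03 m/s); the robot touches nothing.
It fails at once if the cover is slid onto the jar or the offcut while it is on the deck (value of joint cover above 0.035 m and ((y of jar in the frame of dryer between 0.06 and 0.21 m and x of jar in the frame of dryer between -0.1 and 0.1 m and z of jar in the frame of dryer above 0.04 m) or (y of offcut in the frame of dryer between 0.06 and 0.21 m and x of offcut in the frame of dryer between -0.1 and 0.1 m and z of offcut in the frame of dryer above 0.04 m))).
It fails at once if the paint bottle, brush pot or palette is moved by more than 30 mm (distance of any of paint_bottle, brush_pot, palette from where it was at the start of the episode above 0.03 m).
Of wheel1, wheel2, wheel3, car1, car2 only 2 to 4 are there at a start; the rules pass over those that are not, and their reading is None.
At some moment in a run one of wheel1, wheel2, wheel3, car1, car2 may be knocked a few centimetres aside while the robot is not near it.
Once in a run the grip may slacken for a moment while it holds something.
It also fails if it takes over 210 s, if anything falls off the work surface, if the arm or the gripper's body presses on something with over 40 N, if the wrist force passes 120 N, or if a joint passes its speed limit or range.

### The arm

A 6-joint arm with a two-finger parallel gripper is mounted at the origin on the work surface. World frame = base frame: x ahead of the robot, y to its left, z up, the work surface at z = 0. Lengths are in mm, angles in degrees, forces in N, time in s.
With the tool pointing down it reaches from about 300 to 750 mm from the base axis. Payload 8.5 kg.
Tool frame: the origin (TCP) lies on the mounting face of the last link; the fingertips stand 166 mm ahead of it and the grasp point (between the pads) lies 147 mm ahead of it; z points along the fingers, y is the direction in which the jaws open and shut (so a half turn about z gives the same grasp; the last joint's range is limited). The gripper opens to 88 mm and grips with 3 to 60 N. Pads are 18 mm wide; open, the fingers measure 123 mm over their backs; the gripper's body (75 mm by 187 mm) begins 45 mm behind the grasp point.
Start: joints at [-88.768, 21.807, 74.336, -0, 83.858, -12.336], TCP at [129.022, -534.636, 404.748] pointing down, gripper open.
Joint ranges: [-178.18, 178.18], [-50.72, 133.34], [12.68, 142.11], [-81.47, 261.47], [9.98, 163.14], [-165.26, 165.26]. Speed limits (degrees/s): [136.94, 136.94, 180, 180, 180, 180].

### API

Orientations are given as [roll, pitch, yaw] about the fixed x, y, z axes, in that order (R = Rz(yaw) Ry(pitch) Rx(roll)).
In Python, from cell import manip gives the robot as it stands.
- The arm moves only by the shell command python3 -m pendant 'ROWS' [FORCE]. ROWS is text: rows parted by semicolons, each of 7 numbers parted by spaces: the finger opening in m, from 0 to 0.0881, then the shift along the tool's x, y, z in m, then the turn, a rotation vector about the tool's x, y, z in degrees. In form: jaw tx ty tz ax ay az; .... A call has 1 to 20 rows; each row is the pose to reach, as a shift and turn from the pose commanded when the call began, along the tool's axes at that moment; what a row does not reach only later rows make up. A row lasts 1/10 s, in which the tool goes at most 50 mm and 8.59 degrees, less where a joint would pass 70% of its speed; a pose out of reach is approached as far as the arm can. A call with a gripper value outside its range is refused whole. The fingers move at their own pace and stop on an object; FORCE is the grip in N (left out, the last holds). Time passes only in rows, so rows that repeat a pose let the fingers close. It gives the time, the measured TCP pose, the force and the opening at its end, in the units of the state.
- manip.observe(): the state, without advancing time (a new reading comes with each control period).
- manip.grab_frame(name): name is "side" or "top"; returns the picture (400x640x3 uint8, red, green, blue); there is no depth.
- manip.camera_model(name): a dict with "camera_matrix" (3x3 intrinsics, pixels), "R" (3x3) and "t" (3): a world point X has camera coordinates R X + t. Camera axes: x right, y down, z forward; pixel columns grow to the right and rows downward; lengths in mm; the calibration is good to about 2 mm. A picture is of the moment at which its call begins. camera_model takes no time and is no camera call.
- manip.job_done(): hands the job in, once; it reports no verdict.
The state is a dict: "time": time; "q": joint angles; "joint_vel": joint speeds; "tau": joint torques, N m; "eef_pos": TCP position; "tcp_rot": TCP orientation; "contact_force": force on the tool from outside, world axes, zero at the start; "torque": the same for the moment, N m; "opening": finger opening in mm.
Only numpy, scipy, OpenCV 4.12 (cv2) and the standard library are available. Lean on these libraries where they do the work, as an engineer would, in place of code of your own. Each camera call takes 0.05 s, during which the arm holds its last target.

## Working session

There is one attempt and no reset: what is moved stays moved. The work goes in short steps, Python scripts to look and compute and a shell command to move; the robot and the scene stay as the last step left them, time stands still between calls to the robot, and variables do not carry over. Pictures are saved under pics/ and viewed, and the job is handed in when it is done.

```bash
ls -la; mkdir -p pics; python3 - <<'E'
from cell import manip
import cv2
print(manip.observe())
for n in("side","top"):
    im=manip.grab_frame(n); cv2.imwrite(f"pics/{n}0.png",im[:,:,::-1]); print(n,manip.camera_model(n))
E
```

```text
total 12
drwxr-xr-x  3 agent agent 4096 Dec  7 01:00 .
drwxr-xr-x 23 root  root  4096 Dec  7 01:00 ..
drwxr-xr-x  2 agent agent 4096 Dec  7 01:00 pics
{'time': 0.0, 'q': array([-8.87671834e+01,  2.18412481e+01,  7.43835277e+01,  2.10747594e-03,
        8.38577496e+01, -1.23360579e+01]), 'joint_vel': array([-0.03544749,  0.04258522,  0.05243537, -0.03844602,  0.01731934,
       -0.12636568]), 'tau': array([-1.10266632e-03, -4.37929559e+01, -2.24557418e+01,  7.13098166e-02,
        3.51883017e-02, -1.43187926e-04]), 'eef_pos': array([ 129.03511627, -534.61061605,  404.14239434]), 'tcp_rot': array([-1.79919828e+02, -1.96778368e-02,  1.35686337e+01]), 'contact_force': array([ 0.31077886,  0.53661478, -0.15597388]), 'torque': array([ 0.02536613, -0.00070474,  0.06701081]), 'opening': 87.91438095512478}
side {'camera_matrix': array([[517.50810782,   0.        , 318.95798503],
       [  0.        , 517.50810782, 194.3044782 ],
       [  0.        ,   0.        ,   1.        ]]), 'R': array([[ 0.98269382, -0.18503708,  0.00861048],
       [-0.11319295, -0.63664082, -0.76280786],
       [ 0.14662952,  0.74863192, -0.64656789]]), 't': array([-587.14425225,  114.22070718, 1283.31233801])}
top {'camera_matrix': array([[501.64593765,   0.        , 322.48303512],
       [  0.        , 501.64593765, 194.36759326],
       [  0.        ,   0.        ,   1.        ]]), 'R': array([[ 0.00740565, -0.99984744, -0.01581931],
       [-0.99184081, -0.00533111, -0.12737105],
       [ 0.12726729,  0.0166335 , -0.99172898]]), 't': array([9.10350761e-01, 6.00592773e+02, 1.15096353e+03])}
```

View pics/side0.png

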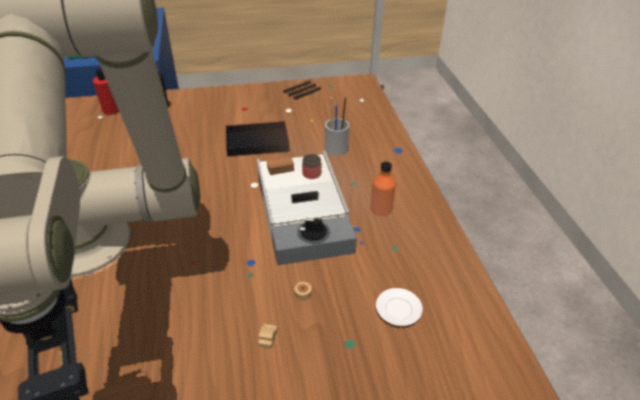

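View pics/top0.png

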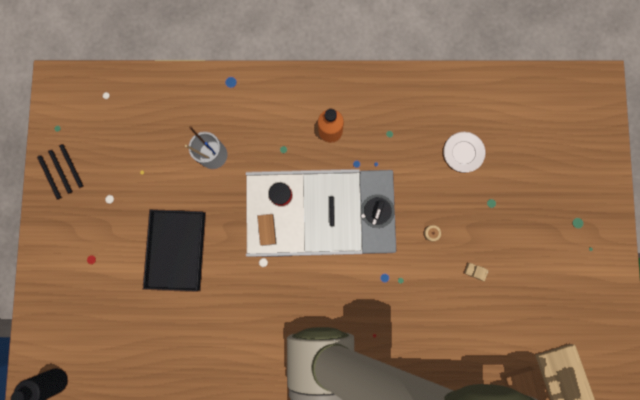

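```bash
cat > h.py <<'E'
import numpy as np, cv2
from cell import manip
from scipy.spatial.transform import Rotation as Ro
def cam(n):
    c=manip.camera_model(n); return c["camera_matrix"],np.array(c["R"]),np.array(c["t"])
def ray(n,uv):
    K,R,t=cam(n); d=R.T@np.linalg.solve(K,[uv[0],uv[1],1.]); return -R.T@t,d/np.linalg.norm(d)
def plane(n,uv,z):
    o,d=ray(n,uv); return o+d*(z-o[2])/d[2]
def tri(uvs,uvt):
    o1,d1=ray("side",uvs);o2,d2=ray("top",uvt)
    A=np.stack([d1,-d2],1);s=np.linalg.lstsq(A,o2-o1,rcond=None)[0]
    p,q=o1+s[0]*d1,o2+s[1]*d2
    return (p+q)/2,np.linalg.norm(p-q)
def proj(n,X):
    K,R,t=cam(n); p=K@(R@np.asarray(X,float)+t); return p[:2]/p[2]
def shot(n,name):
    im=manip.grab_frame(n)[:,:,::-1].copy(); cv2.imwrite(f"pics/{name}.png",im); return im
def crop(im,x0,y0,x1,y1,s,name):
    c=cv2.resize(im[y0:y1,x0:x1],None,fx=s,fy=s,interpolation=cv2.INTER_CUBIC); cv2.imwrite(f"pics/{name}.png",c)
def need(P,yaw,depth=147):
    """grasp point P world, jaw axis (tool y) yaw: prints tool-shift from present pose, tool down"""
    s=manip.observe(); R=Ro.from_euler('xyz',s["tcp_rot"],degrees=True)
    best=None
    for k in(0,180,-180,360,-360):
        G=Ro.from_euler('xyz',[180,0,yaw+k],degrees=True)
        rv=(R.inv()*G).as_rotvec(degrees=True)
        if best is None or np.linalg.norm(rv)<np.linalg.norm(best): best=rv
    T=np.array(P,float)+[0,0,depth]
    sh=R.inv().apply(T-s["eef_pos"])
    print("t",s["time"],"eef",s["eef_pos"].round(1),"rot",s["tcp_rot"].round(2),"open",round(s["opening"],1),"F",s["contact_force"].round(1),"q6",s["q"][5].round(1))
    print("shift m",(sh/1000).round(4),"turn",best.round(2))
E
python3 - <<'E'
import cv2,h
t=cv2.imread("pics/top0.png");s=cv2.imread("pics/side0.png")
h.crop(t,235,160,405,265,4.6,"ct0"); h.crop(t,400,200,520,300,5,"ct1"); h.crop(s,220,110,370,270,3.7,"cs0"); h.crop(s,230,260,370,360,5,"cs1")
E
```

```text
(no output)
```

View pics/ct0.png

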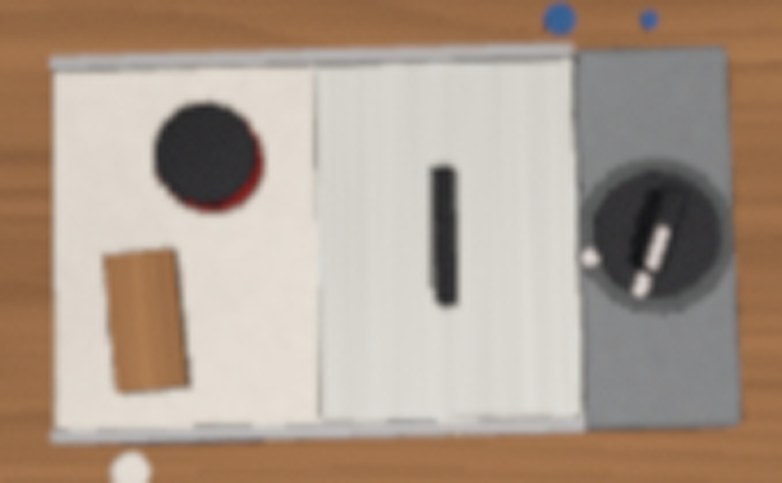

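View pics/ct1.png

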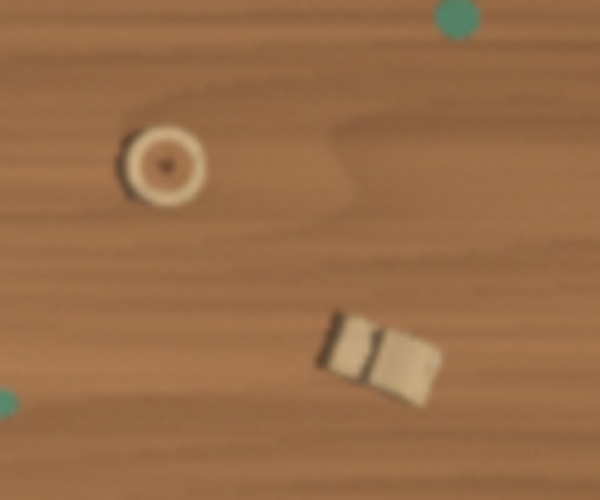

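View pics/cs0.png

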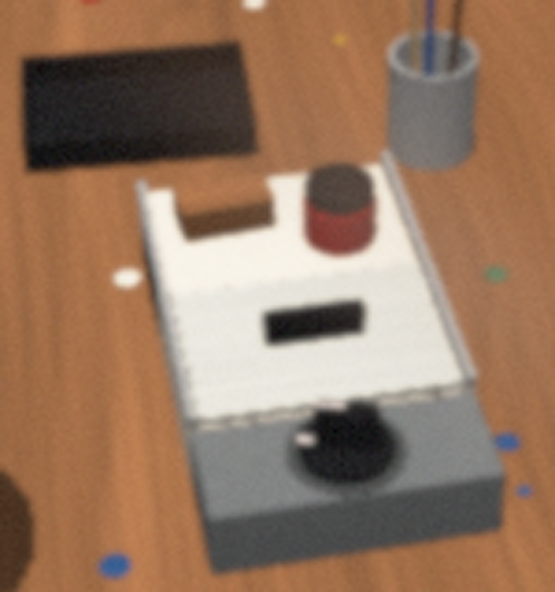

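View pics/cs1.png

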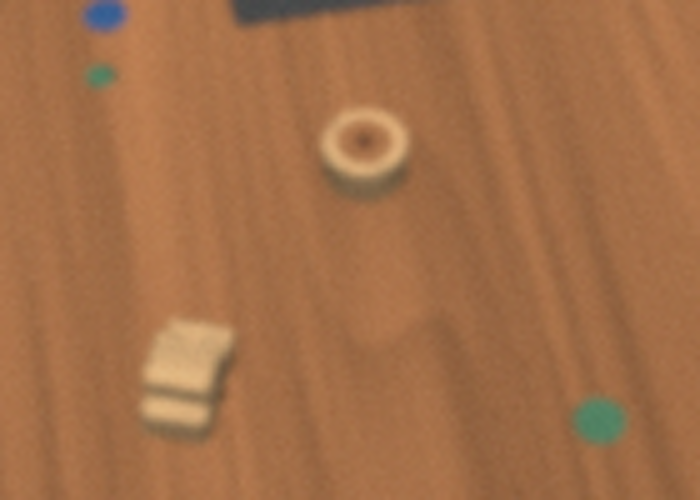

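```bash
python3 - <<'E'
import numpy as np
from h import *
ct=lambda x,y:(235+x/4.6,160+y/4.6); cs=lambda x,y:(220+x/3.7,110+y/3.7)
c1=lambda x,y:(400+x/5,200+y/5); s1=lambda x,y:(230+x/5,260+y/5)
np.set_printoptions(precision=1,suppress=True)
P=lambda k,s,t:print(k,*tri(s,t))
P("console front-left(-x)",cs(210,518),ct(740,427)); P("console front right",cs(500,478),ct(725,47))
P("handle bar -x end",cs(266,325),ct(446,302)); P("handle +x end",cs(364,306),ct(443,168))
P("knob skirt/white line end",cs(306,440),ct(641,287))
P("offcut a",cs(178,190),ct(104,255)); 
P("offcut near side corner (-x)",cs(186,238),ct(117,390))
P("jar top",cs(340,188),ct(206,156))
P("wheel top",s1(365,142),c1(167,166))
P("car cabin",s1(190,352),c1(407,367))
for k,uv,z in [("rail -x,+y",ct(52,436),68),("rail +x,+y",ct(52,63),68),("rail +x,-y",ct(573,50),68),("rail -x,-y",ct(583,424),68),("con1",ct(725,47),56),("con2",ct(740,427),56),("deck+y+x",ct(52,70),56),("deck+y-x",ct(52,430),56),("handle-",ct(446,302),90),("handle+",ct(443,168),90),("jar",ct(206,156),48+56),
 ("off1",ct(104,255),84),("off2",ct(174,248),84),("off3",ct(187,386),84),("off4",ct(117,392),84),("ptr",ct(641,287),64),("mark",ct(590,258),57),("knobskirt",ct(657,232),64),
 ("wheel",c1(167,166),20),("carcab1",c1(385,328),28),("cab2",c1(441,350),28),("cab3",c1(423,406),28),("cab4",c1(368,383),28),("front1",c1(347,316),16),("front4",c1(328,367),16)]:
  print(k,plane("top",uv,z))
T=[plane("top",uv,30) for uv in [(151,210),(206,211),(200,291),(144,290)]]
for p in T: print("tray",p)
for k,uv,z in [("bottle",(331,122),145),("pot",(205,146),90),("pal",(465,152),14)]: print(k,plane("top",uv,z))
E
```

```text
console front-left(-x) [ 465.3 -165.9   50.4] 2.661372885131401
console front right [ 656.1 -160.5   47. ] 3.5921954648104997
handle bar -x end [524.2 -18.   75.3] 0.24323311589745603
handle +x end [591.3 -16.2  80.7] 1.9221712224125158
knob skirt/white line end [ 534.5 -116.    58.6] 2.216824463336067
offcut a [514.9 152.7  71.9] 63.41030350706429
offcut near side corner (-x) [483.8 151.1  24.9] 5.788233333091899
jar top [595.1 100.3  95. ] 2.4497507876456575
wheel top [ 511.9 -260.1   15.8] 0.6294872608404367
car cabin [ 420.5 -366.5   30.7] 4.777569258331321
rail -x,+y [456.9 177.1  68. ]
rail +x,+y [644.4 182.1  68. ]
rail +x,-y [652.3 -81.5  68. ]
rail -x,-y [464.7 -86.   68. ]
con1 [ 656.3 -159.6   56. ]
con2 [ 463.9 -165.1   56. ]
deck+y+x [642.8 184.   56. ]
deck+y-x [459.9 179.1  56. ]
handle- [523.1 -17.9  90. ]
handle+ [589.1 -16.1  90. ]
jar [592.7  99.4 104. ]
off1 [545.7 151.   84. ]
off2 [549.4 116.5  84. ]
off3 [481.6 108.7  84. ]
off4 [478.4 143.   84. ]
ptr [ 533.  -115.4   64. ]
mark [547.9 -90.5  57. ]
knobskirt [ 560.6 -123.6   64. ]
wheel [ 511.3 -259.2   20. ]
carcab1 [ 436.  -357.6   28. ]
cab2 [ 426.  -383.3   28. ]
cab3 [ 400.1 -374.1   28. ]
cab4 [ 410.5 -348.9   28. ]
front1 [ 441.3 -343.3   16. ]
front4 [ 417.4 -333.7   16. ]
tray [561.8 414.7  30. ]
tray [560.1 282.6  30. ]
tray [372.2 289.7  30. ]
tray [373.4 421.6  30. ]
bottle [747.3 -14.6 145. ]
pot [704.9 275.5  90. ]
pal [ 709.6 -341.2   14. ]
```

```bash
python3 - <<'E'
from h import *
need((593,99.5,200),1.6)
im=cv2.imread("pics/top0.png"); crop(im,440,300,640,400,4,"ct2")
E
```

```text
t 0.1 eef [ 129.  -534.6  404.2] rot [-1.7993e+02 -2.0000e-02  1.3570e+01] open 88.2 F [ 0.7 -0.9  0.1] q6 -12.3
shift m [ 0.5998 -0.5075  0.058 ] turn [-7.000e-02 -1.000e-02  1.197e+01]
```

View pics/ct2.png

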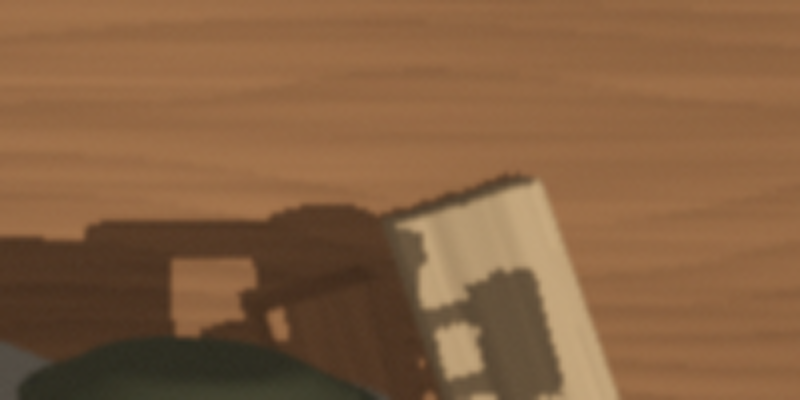

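```bash
python3 -m pendant '0.085 0.6 -0.508 0.058 0 0 12;0.085 0.6 -0.508 0.058 0 0 12;0.085 0.6 -0.508 0.058 0 0 12;0.085 0.6 -0.508 0.058 0 0 12;0.085 0.6 -0.508 0.058 0 0 12;0.085 0.6 -0.508 0.058 0 0 12;0.085 0.6 -0.508 0.058 0 0 12;0.085 0.6 -0.508 0.058 0 0 12;0.085 0.6 -0.508 0.058 0 0 12;0.085 0.6 -0.508 0.058 0 0 12;0.085 0.6 -0.508 0.058 0 0 12;0.085 0.6 -0.508 0.058 0 0 12;0.085 0.6 -0.508 0.058 0 0 12;0.085 0.6 -0.508 0.058 0 0 12;0.085 0.6 -0.508 0.058 0 0 12;0.085 0.6 -0.508 0.058 0 0 12;0.085 0.6 -0.508 0.058 0 0 12;0.085 0.6 -0.508 0.058 0 0 12;0.085 0.6 -0.508 0.058 0 0 12;0.085 0.6 -0.508 0.058 0 0 12' 30; python3 - <<'E'
from h import *
need((593,99.5,89),1.6)
a=shot("side","side1");b=shot("top","top1")
E
```

```text
time: 2.1
eef_pos: [592.7, 98.9, 347.1]
tcp_rot: [180.0, -0.0, 1.5]
contact_force: [-0.1, 0.2, -0.0]
opening: 85.0
t 2.1 eef [592.7  98.9 347.1] rot [ 1.7999e+02 -1.0000e-02  1.4800e+00] open 85.0 F [-0.1  0.2 -0. ] q6 86.7
shift m [ 0.0003 -0.0006  0.1111] turn [ 0.01 -0.01 -0.12]
```

View pics/side1.png

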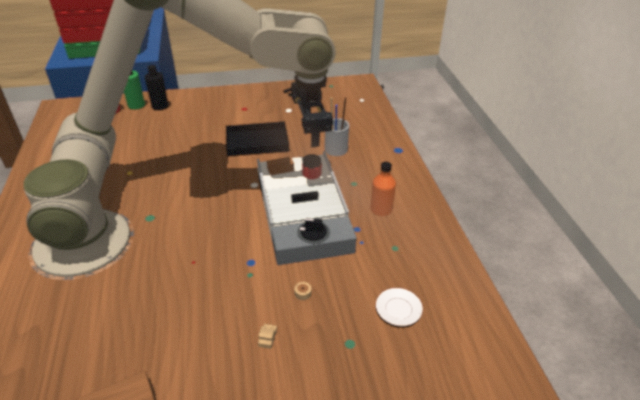

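View pics/top1.png

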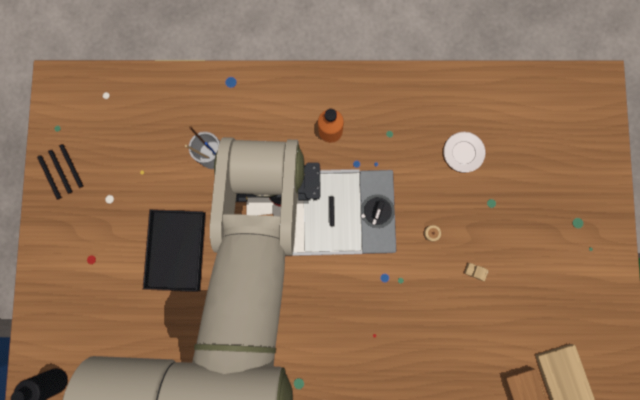

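```bash
python3 -m pendant '0.072 0 0 0.03 0 0 0;0.072 0 0 0.06 0 0 0;0.072 0 0 0.08 0 0 0;0.072 0 0 0.1 0 0 0;0.072 0 0 0.112 0 0 0;0.072 0 -0.0005 0.112 0 0 0;0.04 0 -0.0005 0.112 0 0 0;0.04 0 -0.0005 0.112 0 0 0;0.04 0 -0.0005 0.112 0 0 0;0.04 0 -0.0005 0.112 0 0 0;0.04 0 -0.0005 0.112 0 0 0;0.04 0 -0.0005 0.112 0 0 0' 30
```

```text
time: 3.4
eef_pos: [593.2, 100.5, 235.8]
tcp_rot: [180.0, -0.1, 1.6]
contact_force: [-1.0, -0.9, 6.1]
opening: 53.1
```

```bash
python3 -m pendant '0.04 0 0 -0.02 0 0 0;0.04 0 0 -0.04 0 0 0;0.04 0 0 -0.06 0 0 0;0.04 0 0 -0.07 0 0 0;0.04 0 0 -0.07 0 0 0;0.04 0 0 -0.07 0 0 0' 30; python3 - <<'E'
from h import *
need((512,350,110),-2.1)
a=shot("side","side2"); crop(a,220,60,380,220,4,"cs2")
E
```

```text
time: 4.0
eef_pos: [592.9, 100.4, 303.9]
tcp_rot: [-180.0, 0.1, 1.6]
contact_force: [0.4, 0.3, -1.9]
opening: 53.5
t 4.0 eef [592.9 100.4 303.9] rot [-1.80e+02  7.00e-02  1.57e+00] open 53.5 F [ 0.4  0.3 -1.9] q6 86.8
shift m [-0.074  -0.2517  0.047 ] turn [-0.    0.07  3.67]
```

View pics/cs2.png

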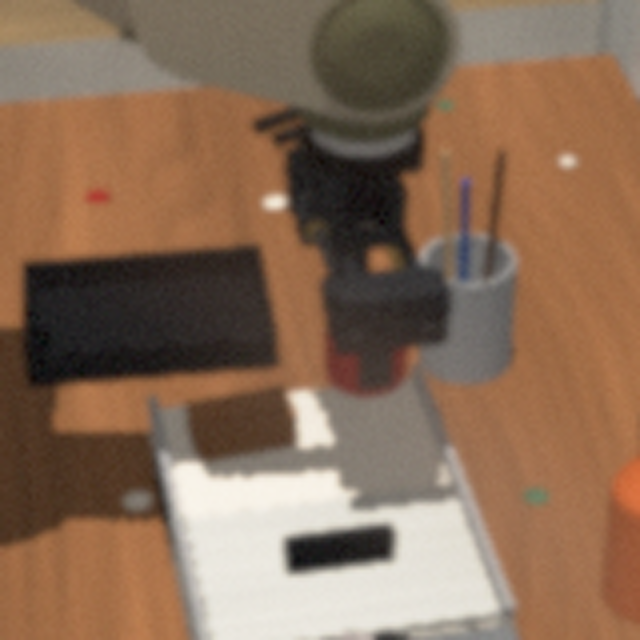

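```bash
python3 -m pendant '0.04 -0.008 -0.025 0 0 0 1;0.04 -0.02 -0.06 0 0 0 2;0.04 -0.032 -0.1 0 0 0 3;0.04 -0.045 -0.14 0 0 0 3.7;0.04 -0.055 -0.18 0 0 0 3.7;0.04 -0.066 -0.22 0 0 0 3.7;0.04 -0.074 -0.245 0 0 0 3.7;0.04 -0.074 -0.252 0.02 0 0 3.7;0.04 -0.074 -0.252 0.05 0 0 3.7;0.04 -0.074 -0.252 0.08 0 0 3.7;0.04 -0.074 -0.252 0.1 0 0 3.7;0.04 -0.074 -0.252 0.11 0 0 3.7;0.04 -0.074 -0.252 0.115 0 0 3.7;0.04 -0.074 -0.252 0.117 0 0 3.7;0.04 -0.074 -0.252 0.117 0 0 3.7' 30
```

```text
time: 5.55
eef_pos: [512.4, 350.4, 188.3]
tcp_rot: [-180.0, -0.1, -2.1]
contact_force: [-0.0, -0.3, -1.5]
opening: 53.4
```

```bash
python3 -m pendant '0.04 0 0 0.002 0 0 0;0.04 0 0 0.003 0 0 0;0.07 0 0 0.003 0 0 0;0.07 0 0 0.003 0 0 0;0.07 0 0 0.003 0 0 0;0.07 0 0 0.003 0 0 0;0.07 0 0 -0.02 0 0 0;0.07 0 0 -0.05 0 0 0;0.07 0 0 -0.09 0 0 0;0.07 0 0 -0.12 0 0 0;0.07 0 0 -0.12 0 0 0' 30;  python3 - <<'E'
from h import *
need((514,130,110),6.6)
a=shot("side","side3"); crop(a,220,60,380,220,4,"cs3")
E
```

```text
time: 6.65
eef_pos: [512.5, 350.5, 312.4]
tcp_rot: [-179.8, -0.4, -2.1]
contact_force: [1.1, 0.0, -0.1]
opening: 69.9
t 6.65 eef [512.5 350.5 312.4] rot [-179.79   -0.44   -2.13] open 69.9 F [ 1.1  0.  -0.1] q6 115.6
shift m [0.0093 0.2205 0.0546] turn [-0.18 -0.45 -8.73]
```

View pics/cs3.png

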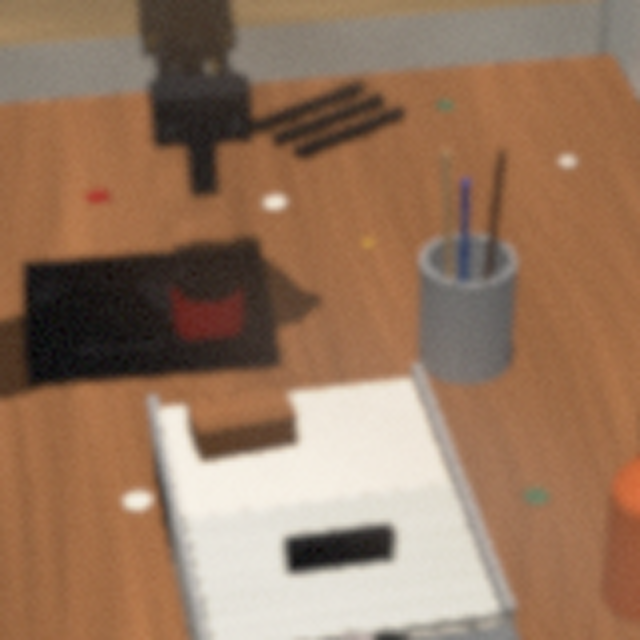

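```bash
python3 -m pendant '0.06 0.002 0.03 0 0 0 -2;0.06 0.004 0.07 0.01 0 0 -4;0.06 0.006 0.11 0.02 0 0 -6;0.06 0.008 0.15 0.03 0 0 -8;0.06 0.009 0.19 0.04 0 0 -8.7;0.06 0.009 0.215 0.05 0 0 -8.7;0.06 0.009 0.22 0.055 0 0 -8.7;0.06 0.009 0.22 0.055 0 0 -8.7;0.06 0.009 0.22 0.055 0 0 -8.7' 30;  python3 - <<'E'
from h import *
need((514,130,78),6.6)
a=shot("side","side4"); crop(a,220,60,380,220,4,"cs4")
E
```

```text
time: 7.6
eef_pos: [513.0, 131.0, 252.6]
tcp_rot: [-180.0, 0.0, 6.6]
contact_force: [0.1, 0.9, 0.2]
opening: 59.9
t 7.6 eef [513.  131.  252.6] rot [-1.7998e+02  2.0000e-02  6.6100e+00] open 59.9 F [0.1 0.9 0.2] q6 84.9
shift m [0.0008 0.0011 0.0276] turn [-0.01  0.02  0.01]
```

View pics/cs4.png

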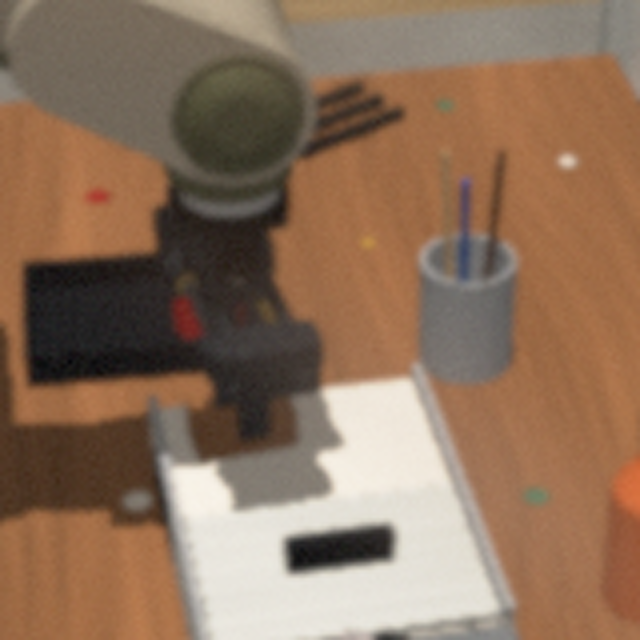

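Fingers straddle the offcut. Descend and grip.

```bash
python3 -m pendant '0.06 0.001 0.001 0.015 0 0 0;0.06 0.001 0.001 0.026 0 0 0;0.06 0.001 0.001 0.0275 0 0 0;0.02 0.001 0.001 0.0275 0 0 0;0.02 0.001 0.001 0.0275 0 0 0;0.02 0.001 0.001 0.0275 0 0 0;0.02 0.001 0.001 0.0275 0 0 0;0.02 0.001 0.001 0.0275 0 0 0;0.02 0.001 0.001 0.0275 0 0 0;0.02 0.001 0.001 0.01 0 0 0;0.02 0.001 0.001 -0.02 0 0 0;0.02 0.001 0.001 -0.04 0 0 0;0.02 0.001 0.001 -0.05 0 0 0;0.02 0.001 0.001 -0.05 0 0 0' 30;  python3 - <<'E'
from h import *
need((426,354,110),-2.1)
E
```

```text
time: 9.05
eef_pos: [514.2, 129.2, 303.5]
tcp_rot: [180.0, -0.1, 6.6]
contact_force: [0.0, -0.4, -0.2]
opening: 35.3
t 9.05 eef [514.2 129.2 303.5] rot [ 1.7999e+02 -1.0000e-01  6.5700e+00] open 35.3 F [ 0.  -0.4 -0.2] q6 84.7
shift m [-0.062  -0.2334  0.0463] turn [ 0.01 -0.1   8.67]
```

```bash
python3 -m pendant '0.02 -0.01 -0.03 0 0 0 2;0.02 -0.02 -0.07 0 0 0 4;0.02 -0.03 -0.11 0 0 0 6;0.02 -0.04 -0.15 0 0 0 8.7;0.02 -0.05 -0.19 0 0 0 8.7;0.02 -0.062 -0.22 0 0 0 8.7;0.02 -0.062 -0.233 0.01 0 0 8.7;0.02 -0.062 -0.233 0.04 0 0 8.7;0.02 -0.062 -0.233 0.07 0 0 8.7;0.02 -0.062 -0.233 0.1 0 0 8.7;0.02 -0.062 -0.233 0.115 0 0 8.7;0.02 -0.062 -0.233 0.123 0 0 8.7;0.02 -0.062 -0.233 0.127 0 0 8.7;0.02 -0.062 -0.233 0.127 0 0 8.7' 30
```

```text
time: 10.45
eef_pos: [426.2, 353.3, 175.7]
tcp_rot: [180.0, 0.0, -2.2]
contact_force: [-1.5, 0.3, -0.9]
opening: 35.4
```

```bash
python3 -m pendant '0.02 0 0 0.002 0 0 0;0.055 0 0 0.002 0 0 0;0.055 0 0 0.002 0 0 0;0.055 0 0 0.002 0 0 0;0.055 0 0 0.002 0 0 0;0.055 0 0 -0.02 0 0 0;0.055 0 0 -0.05 0 0 0;0.055 0 0 -0.09 0 0 0;0.055 0 0 -0.12 0 0 0;0.055 0 0 -0.12 0 0 0' 30;  python3 - <<'E'
from h import *
need((556.3,-17.5,190),91.6)
need((556.3,-17.5,190),1.6)
a=shot("side","side5"); crop(a,220,60,380,220,4,"cs5")
E
```

```text
time: 11.45
eef_pos: [426.2, 353.9, 299.7]
tcp_rot: [-179.8, -0.4, -2.1]
contact_force: [0.3, 0.3, -0.4]
opening: 54.9
t 11.45 eef [426.2 353.9 299.7] rot [-179.78   -0.39   -2.12] open 54.9 F [ 0.3  0.3 -0.4] q6 119.6
shift m [ 0.144   0.3662 -0.0378] turn [-0.47 -0.15 86.28]
t 11.45 eef [426.2 353.9 299.7] rot [-179.78   -0.39   -2.12] open 54.9 F [ 0.3  0.3 -0.4] q6 119.6
shift m [ 0.144   0.3662 -0.0378] turn [-0.21 -0.39 -3.72]
```

View pics/cs5.png

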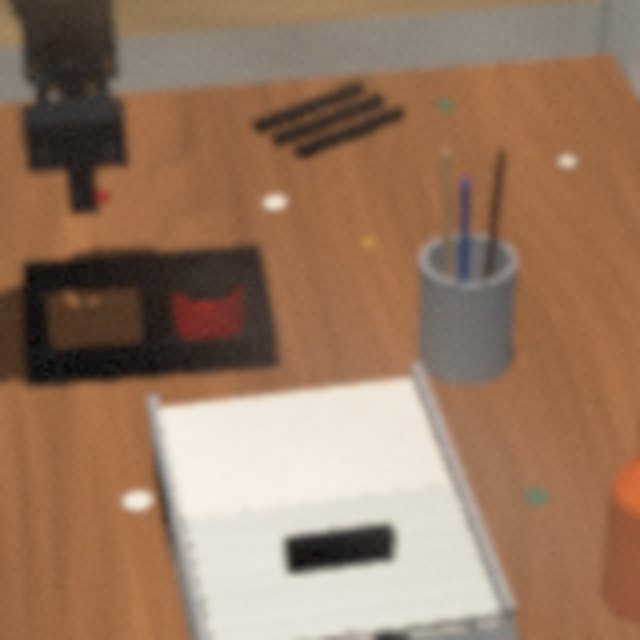

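```bash
python3 - <<'E'
from h import *
np.set_printoptions(precision=1,suppress=True)
ct=lambda x,y:(235+x/4.6,160+y/4.6); cs=lambda x,y:(220+x/3.7,110+y/3.7)
print(tri(cs(265,317),ct(436,303)),tri(cs(361,302),ct(432,167)))
E
python3 -m pendant '0.05 0.01 0.04 0 0 0 0;0.05 0.03 0.08 0 0 0 -3.7;0.05 0.05 0.12 0 0 0 -3.7;0.05 0.07 0.16 0 0 0 -3.7;0.05 0.09 0.21 0 0 0 -3.7;0.05 0.11 0.25 0 0 0 -3.7;0.05 0.125 0.29 0 0 0 -3.7;0.05 0.135 0.33 0 0 0 -3.7;0.05 0.144 0.36 0 0 0 -3.7;0.05 0.144 0.366 0 0 0 -3.7;0.05 0.144 0.366 0 0 0 -3.7;0.05 0.144 0.366 0 0 0 -3.7' 10;python3 - <<'E'
from h import *
need((556.3,-17.5,88),1.6)
E
```

```text
(array([523.9, -13.1,  78.3]), np.float64(1.0770434095275243)) (array([591. , -10.7,  79.8]), np.float64(0.3127250458123916))
time: 12.7
eef_pos: [555.8, -16.4, 295.0]
tcp_rot: [-180.0, 0.1, 1.6]
contact_force: [0.9, 0.3, 0.1]
opening: 50.0
t 12.7 eef [555.8 -16.4 295. ] rot [-1.7996e+02  9.0000e-02  1.6100e+00] open 50.0 F [0.9 0.3 0.1] q6 74.5
shift m [0.0006 0.0012 0.06  ] turn [-0.04  0.09  0.01]
```

```bash
python3 - <<'E'
from h import *
np.set_printoptions(precision=1,suppress=True)
a=cv2.imread("pics/side1.png");b=cv2.imread("pics/top1.png")
def cen(im,f,box):
    x0,y0,x1,y1=box;c=im[y0:y1,x0:x1].astype(int);m=f(c);ys,xs=np.nonzero(m);return (x0+xs.mean(),y0+ys.mean()),len(xs)
g=lambda c:(c[...,1]-c[...,2]>5); bl=lambda c:(c[...,0]-c[...,2]>10)
for k,f,bs,bt in [("green",g,(340,335,360,353),(483,196,500,211)),("blue",bl,(244,256,258,270),(377,272,392,285)),("blue2",bl,(350,224,362,234),(350,159,362,170))]:
    s,n=cen(a,f,bs);t,m=cen(b,f,bt);print(k,s,t,n,m,tri(s,t),plane("top",t,0),plane("side",s,0))
E
```

```text
green (np.float64(349.3939393939394), np.float64(343.57575757575756)) (np.float64(491.05172413793105), np.float64(203.05172413793105)) 66 58 (array([ 585.9, -405.1,   -2.6]), np.float64(1.6035961429290169)) [ 586.4 -404.4    0. ] [ 584.6 -406.8    0. ]
blue (np.float64(250.5), np.float64(262.5)) (np.float64(384.5), np.float64(277.5)) 36 52 (array([ 404.8, -144.8,   -3. ]), np.float64(1.8077127341617811)) [ 405.8 -144.5    0. ] [ 403.9 -147.4    0. ]
blue2 (np.float64(356.3636363636364), np.float64(229.0909090909091)) (np.float64(356.22857142857146), np.float64(163.57142857142858)) 22 35 (array([681.9, -77.3,  -3.7]), np.float64(2.535031013342546)) [682.5 -77.2   0. ] [679.5 -81.    0. ]
```

```bash
python3 -m pendant '0.05 0.0005 0.001 0.03 0 0 0;0.05 0.0005 0.001 0.05 0 0 0;0.05 0.0005 0.001 0.06 0 0 0;0.05 0.0005 0.001 0.06 0 0 0;0.005 0.0005 0.001 0.06 0 0 0;0.005 0.0005 0.001 0.06 0 0 0;0.005 0.0005 0.001 0.06 0 0 0;0.005 0.0005 0.001 0.06 0 0 0;0.005 0.0005 0.001 0.06 0 0 0;0.005 0.0005 0.001 0.06 0 0 0;0.005 0.0005 0.001 0.06 0 0 0' 12
```

```text
time: 13.8
eef_pos: [556.7, -17.5, 236.1]
tcp_rot: [-179.9, -0.0, 1.6]
contact_force: [0.3, 8.7, 2.7]
opening: 12.2
```

```bash
python3 -m pendant '0.005 0 -0.006 0 0 0 0;0.005 0 -0.014 0 0 0 0;0.005 0 -0.024 0 0 0 0;0.005 0 -0.034 0 0 0 0;0.005 0 -0.044 0 0 0 0;0.005 0 -0.054 0 0 0 0;0.005 0 -0.064 0 0 0 0;0.005 0 -0.074 0 0 0 0;0.005 0 -0.084 0 0 0 0;0.005 0 -0.094 0 0 0 0;0.005 0 -0.104 0 0 0 0;0.005 0 -0.112 0 0 0 0;0.005 0 -0.119 0 0 0 0;0.005 0 -0.124 0 0 0 0;0.005 0 -0.127 0 0 0 0;0.005 0 -0.129 0 0 0 0;0.005 0 -0.13 0 0 0 0;0.005 0 -0.13 0 0 0 0' 12
```

```text
time: 15.6
eef_pos: [552.9, 112.5, 236.0]
tcp_rot: [-180.0, -0.0, 1.6]
contact_force: [-2.5, -1.0, 5.5]
opening: 11.9
```

```bash
python3 -m pendant '0.005 0 -0.001 0 0 0 0;0.005 0 -0.002 0 0 0 0;0.005 0 -0.003 0 0 0 0;0.005 0 -0.003 0 0 0 0' 12
```

```text
time: 16.0
eef_pos: [553.0, 113.7, 236.0]
tcp_rot: [179.8, 0.0, 1.6]
contact_force: [-3.0, -14.6, 6.3]
opening: 12.0
```

Stop felt (−14.6 N): fully open. Release, rise, and look.

```bash
python3 -m pendant '0.05 0 0.002 0 0 0 0;0.05 0 0.002 0 0 0 0;0.05 0 0.002 0 0 0 0;0.05 0 0.002 0 0 0 0;0.05 0 0.002 -0.03 0 0 0;0.05 0 0.002 -0.07 0 0 0;0.05 0 0.002 -0.11 0 0 0;0.05 0 0.002 -0.15 0 0 0;0.05 0 0.002 -0.15 0 0 0' 12;python3 - <<'E'
from h import *
a=shot("side","side6"); crop(a,220,110,370,360,2.4,"cs6")
b=shot("top","top6"); crop(b,235,160,500,300,3,"ct6")
E
```

```text
time: 16.9
eef_pos: [553.2, 112.8, 391.1]
tcp_rot: [180.0, -0.6, 1.6]
contact_force: [0.7, 0.4, -0.0]
opening: 50.0
```

View pics/cs6.png

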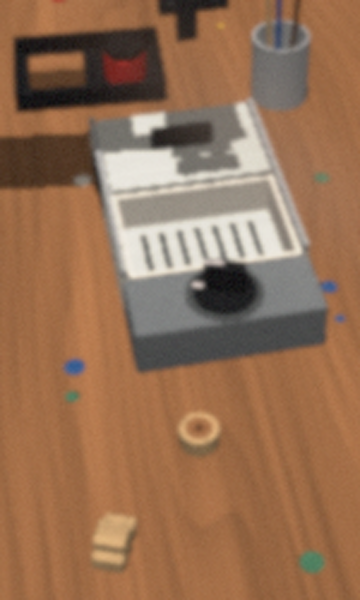

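View pics/ct6.png

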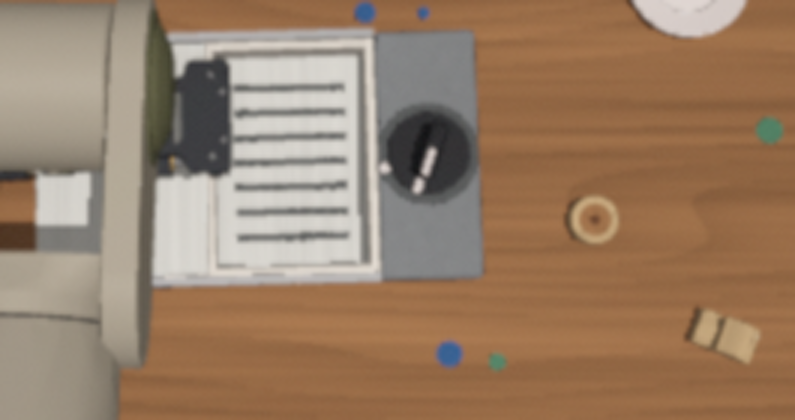

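```bash
python3 - <<'E'
from h import *
need((511.3,-259.5,120),91.6)
E
```

```text
t 17.0 eef [552.9 112.7 385.9] rot [-1.7999e+02 -5.0000e-02  1.5800e+00] open 50.3 F [ 0.4 -0.6 -0.5] q6 87.9
shift m [-0.052   0.371   0.1188] turn [-5.000e-02 -4.000e-02  8.998e+01]
```

```bash
python3 -m pendant '0.06 -0.004 0.04 0 0 0 -8;0.06 -0.01 0.08 0 0 0 -16;0.06 -0.015 0.12 0 0 0 -24;0.06 -0.02 0.16 0 0 0 -32;0.06 -0.026 0.2 0 0 0 -40;0.06 -0.032 0.24 0 0 0 -48;0.06 -0.04 0.28 0 0 0 -56;0.06 -0.045 0.32 0.02 0 0 -64;0.06 -0.05 0.36 0.06 0 0 -72;0.06 -0.052 0.371 0.1 0 0 -80;0.06 -0.052 0.371 0.118 0 0 -88;0.06 -0.052 0.371 0.118 0 0 -90;0.06 -0.052 0.371 0.118 0 0 -90' 12;python3 - <<'E'
from h import *
need((511.3,-259.5,22),91.6)
a=shot("side","side7"); crop(a,220,200,370,360,3.5,"cs7")
E
```

```text
time: 18.3
eef_pos: [511.0, -259.7, 265.5]
tcp_rot: [-179.8, -0.2, 91.6]
contact_force: [0.5, -0.1, 0.7]
opening: 60.2
t 18.3 eef [ 511.  -259.7  265.5] rot [-1.7981e+02 -1.7000e-01  9.1560e+01] open 60.2 F [ 0.5 -0.1  0.7] q6 -40.3
shift m [-0.0001  0.0006  0.0965] turn [-0.19 -0.17 -0.04]
```

View pics/cs7.png

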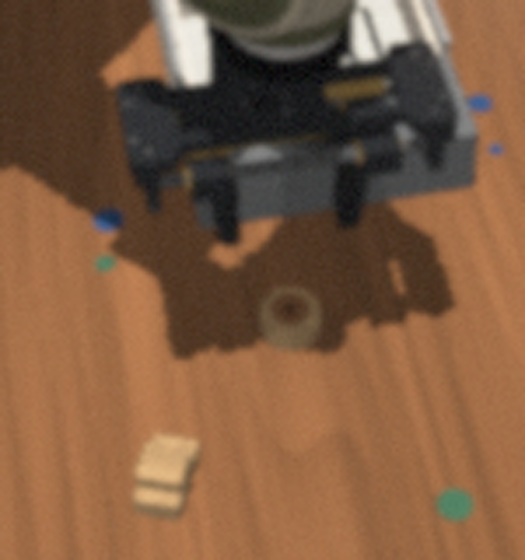

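```bash
python3 -m pendant '0.06 0 0.0005 0.03 0 0 0;0.06 0 0.0005 0.06 0 0 0;0.06 0 0.0005 0.08 0 0 0;0.06 0 0.0005 0.092 0 0 0;0.06 0 0.0005 0.096 0 0 0;0.06 0 0.0005 0.096 0 0 0;0.02 0 0.0005 0.096 0 0 0;0.02 0 0.0005 0.096 0 0 0;0.02 0 0.0005 0.096 0 0 0;0.02 0 0.0005 0.096 0 0 0;0.02 0 0.0005 0.096 0 0 0;0.02 0 0.0005 0.096 0 0 0;0.02 0 0.0005 0.08 0 0 0;0.02 0 0.0005 0.05 0 0 0;0.02 0 0.0005 0.02 0 0 0;0.02 0 0.0005 -0.01 0 0 0;0.02 0 0.0005 -0.03 0 0 0;0.02 0 0.0005 -0.03 0 0 0' 20;python3 - <<'E'
from h import *
import math
def dry(x,y):
    a=math.radians(1.65);return 556.4+x*math.cos(a)-y*math.sin(a),-17.7+x*math.sin(a)+y*math.cos(a)
print(dry(35,0),dry(-35,0))
need((*dry(35,0),36),91.6)
a=shot("side","side8"); crop(a,220,160,370,360,3,"cs8")
E
```

```text
time: 20.15
eef_pos: [512.0, -259.8, 300.2]
tcp_rot: [179.8, 0.2, 91.6]
contact_force: [-0.3, 0.1, -0.7]
opening: 37.4
(591.3854878867809, -16.69221166711078) (521.4145121132191, -18.70778833288922)
t 20.15 eef [ 512.  -259.8  300.2] rot [179.78   0.19  91.57] open 37.4 F [-0.3  0.1 -0.7] q6 -40.3
shift m [0.2413 0.0856 0.1168] turn [ 0.22  0.19 -0.03]
```

View pics/cs8.png

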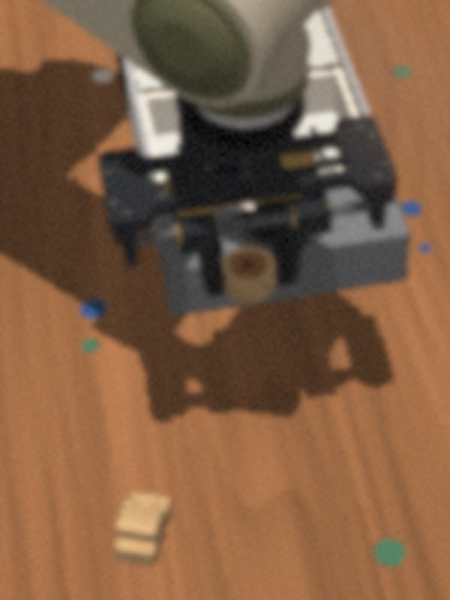

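```bash
python3 -m pendant '0.02 0.03 0.01 -0.01 0 0 0;0.02 0.07 0.025 -0.01 0 0 0;0.02 0.11 0.04 -0.01 0 0 0;0.02 0.15 0.055 -0.01 0 0 0;0.02 0.19 0.07 -0.01 0 0 0;0.02 0.225 0.082 -0.01 0 0 0;0.02 0.241 0.086 0 0 0 0;0.02 0.241 0.086 0.03 0 0 0;0.02 0.241 0.086 0.06 0 0 0;0.02 0.241 0.086 0.09 0 0 0;0.02 0.241 0.086 0.105 0 0 0;0.02 0.241 0.086 0.114 0 0 0;0.02 0.241 0.086 0.117 0 0 0;0.02 0.241 0.086 0.117 0 0 0' 20
```

```text
time: 21.6
eef_pos: [590.2, -16.9, 180.3]
tcp_rot: [-179.8, -0.0, 91.6]
contact_force: [-3.6, 1.4, 6.4]
opening: 37.3
```

```bash
python3 -m pendant '0.055 0 0 -0.001 0 0 0;0.055 0 0 -0.001 0 0 0;0.055 0 0 -0.001 0 0 0;0.055 0 0 -0.001 0 0 0;0.055 0 0 -0.03 0 0 0;0.055 0 0 -0.06 0 0 0;0.055 0 0 -0.09 0 0 0;0.055 0 0 -0.12 0 0 0;0.055 0 0 -0.14 0 0 0;0.055 0 0 -0.14 0 0 0' 20;python3 - <<'E'
from h import *
need((419,-364,120),70)
a=shot("side","side9"); crop(a,220,110,370,360,2.4,"cs9")
b=shot("top","top9"); crop(b,235,160,500,300,3,"ct9")
E
```

```text
time: 22.6
eef_pos: [591.4, -16.5, 323.3]
tcp_rot: [179.7, 0.1, 91.6]
contact_force: [-0.1, 0.6, -0.6]
opening: 55.1
t 22.6 eef [591.4 -16.5 323.3] rot [1.797e+02 8.000e-02 9.157e+01] open 55.1 F [-0.1  0.6 -0.6] q6 -14.6
shift m [-0.3425 -0.1821  0.0559] turn [3.100e-01 2.000e-02 2.157e+01]
```

View pics/cs9.png

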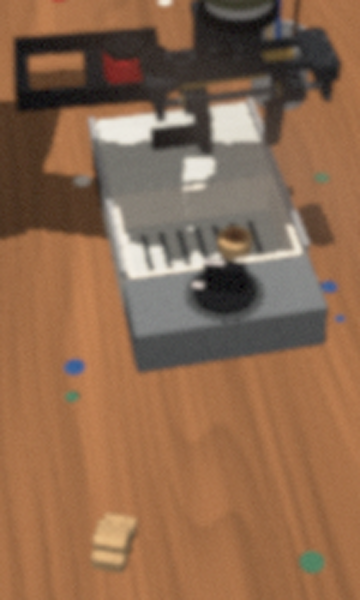

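View pics/ct9.png

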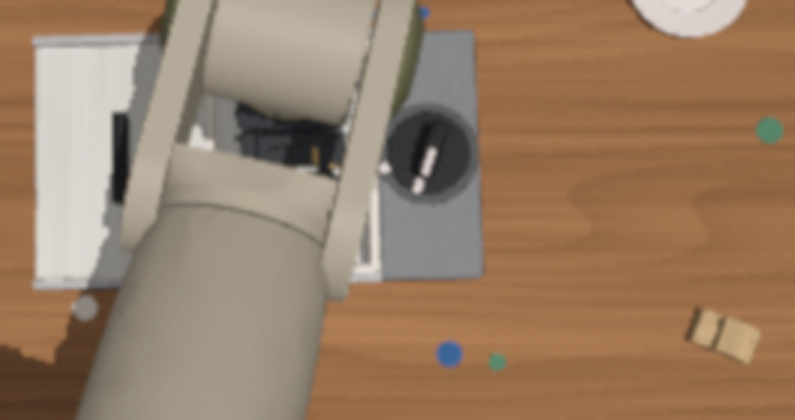

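Wheel is down in the compartment and the car is unmoved. Move over the car.

```bash
python3 -m pendant '0.05 -0.035 -0.018 0 0 0 2;0.05 -0.075 -0.04 0 0 0 5;0.05 -0.115 -0.06 0 0 0 8;0.05 -0.155 -0.08 0 0 0 11;0.05 -0.195 -0.103 0 0 0 14;0.05 -0.235 -0.125 0 0 0 17;0.05 -0.275 -0.146 0.01 0 0 20;0.05 -0.31 -0.165 0.03 0 0 21.6;0.05 -0.335 -0.178 0.05 0 0 21.6;0.05 -0.3425 -0.182 0.056 0 0 21.6;0.05 -0.3425 -0.182 0.056 0 0 21.6;0.05 -0.3425 -0.182 0.056 0 0 21.6' 20;python3 - <<'E'
from h import *
need((419,-364,23),70)
a=shot("side","side10"); crop(a,180,230,340,390,3.5,"cs10")
b=shot("top","top10"); crop(b,235,160,405,265,4.6,"ct10")
E
```

```text
time: 23.9
eef_pos: [419.1, -363.0, 264.8]
tcp_rot: [-180.0, -0.0, 70.0]
contact_force: [0.3, -0.3, -0.0]
opening: 50.2
t 23.9 eef [ 419.1 -363.   264.8] rot [-1.7998e+02 -3.0000e-02  7.0010e+01] open 50.2 F [ 0.3 -0.3 -0. ] q6 -33.2
shift m [-0.001   0.0003  0.0948] turn [-0.02 -0.03  0.01]
```

View pics/cs10.png

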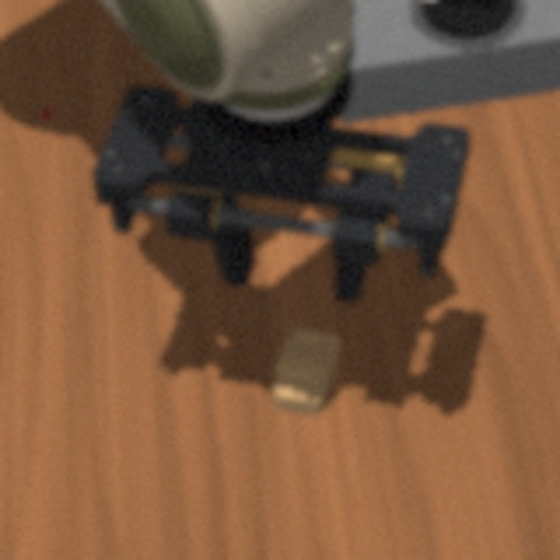

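View pics/ct10.png

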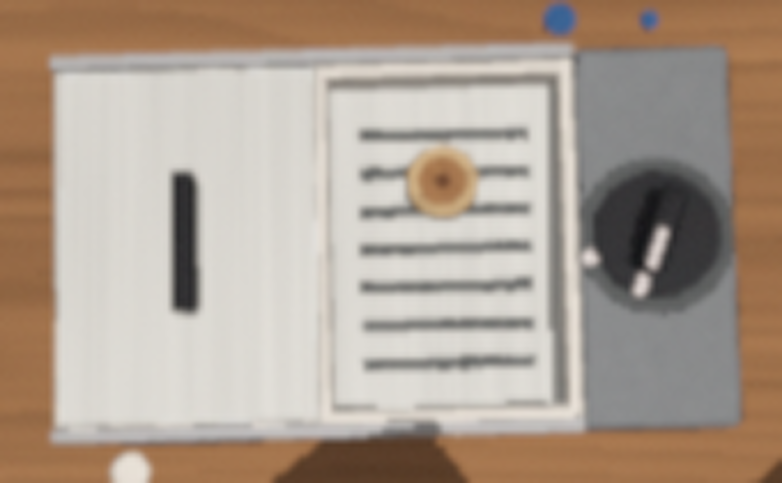

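```bash
python3 -m pendant '0.05 -0.001 0 0.03 0 0 0;0.05 -0.001 0 0.06 0 0 0;0.05 -0.001 0 0.08 0 0 0;0.05 -0.001 0 0.091 0 0 0;0.05 -0.001 0 0.0945 0 0 0;0.05 -0.001 0 0.0945 0 0 0;0.015 -0.001 0 0.0945 0 0 0;0.015 -0.001 0 0.0945 0 0 0;0.015 -0.001 0 0.0945 0 0 0;0.015 -0.001 0 0.0945 0 0 0;0.015 -0.001 0 0.0945 0 0 0;0.015 -0.001 0 0.0945 0 0 0;0.015 -0.001 0 0.08 0 0 0;0.015 -0.001 0 0.05 0 0 0;0.015 -0.001 0 0.02 0 0 0;0.015 -0.001 0 -0.01 0 0 0;0.015 -0.001 0 -0.03 0 0 0;0.015 -0.001 0 -0.03 0 0 0' 20;python3 - <<'E'
from h import *
need((521.5,-18.7,36),91.6)
a=shot("side","side11"); crop(a,180,230,340,390,3.5,"cs11")
E
```

```text
time: 25.8
eef_pos: [418.4, -365.0, 297.2]
tcp_rot: [179.8, 0.2, 70.0]
contact_force: [-0.5, 0.4, -0.4]
opening: 28.3
t 25.8 eef [ 418.4 -365.   297.2] rot [1.7976e+02 1.6000e-01 6.9970e+01] open 28.3 F [-0.5  0.4 -0.4] q6 -33.3
shift m [ 0.3609 -0.0222  0.1131] turn [  0.21   0.2  -21.63]
```

View pics/cs11.png

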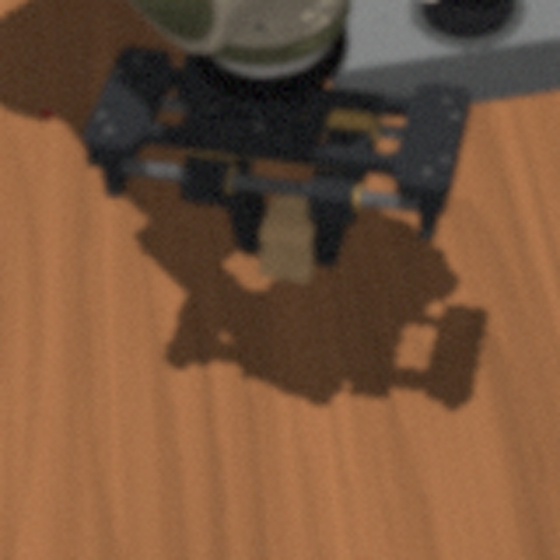

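```bash
python3 -m pendant '0.015 0.03 -0.001 -0.01 0 0 -2;0.015 0.07 -0.004 -0.01 0 0 -5;0.015 0.11 -0.007 -0.01 0 0 -8;0.015 0.15 -0.01 -0.01 0 0 -11;0.015 0.19 -0.012 -0.01 0 0 -14;0.015 0.23 -0.014 -0.01 0 0 -17;0.015 0.27 -0.017 -0.01 0 0 -20;0.015 0.31 -0.019 -0.01 0 0 -21.6;0.015 0.345 -0.022 -0.01 0 0 -21.6;0.015 0.361 -0.022 0 0 0 -21.6;0.015 0.361 -0.022 0.03 0 0 -21.6;0.015 0.361 -0.022 0.06 0 0 -21.6;0.015 0.361 -0.022 0.09 0 0 -21.6;0.015 0.361 -0.022 0.105 0 0 -21.6;0.015 0.361 -0.022 0.112 0 0 -21.6;0.015 0.361 -0.022 0.113 0 0 -21.6;0.015 0.361 -0.022 0.113 0 0 -21.6' 20
```

```text
time: 27.55
eef_pos: [520.9, -18.0, 180.9]
tcp_rot: [-179.9, -0.0, 91.6]
contact_force: [0.3, 0.0, -0.1]
opening: 27.7
```

```bash
python3 -m pendant '0.015 0 0 0.001 0 0 0;0.045 0 0 0.001 0 0 0;0.045 0 0 0.001 0 0 0;0.045 0 0 0.001 0 0 0;0.045 0 0 0.001 0 0 0;0.045 0 0 -0.03 0 0 0;0.045 0 0 -0.06 0 0 0;0.045 0 0 -0.09 0 0 0;0.045 0 0 -0.12 0 0 0;0.045 0 0 -0.14 0 0 0;0.045 0 0 -0.14 0 0 0' 20;python3 - <<'E'
from h import *
need((552.8,112.5,190),1.6)
a=shot("side","side12"); crop(a,220,110,370,270,3.7,"cs12")
E
```

```text
time: 28.65
eef_pos: [521.4, -18.1, 324.1]
tcp_rot: [179.7, 0.1, 91.6]
contact_force: [0.8, 1.4, -0.9]
opening: 44.8
t 28.65 eef [521.4 -18.1 324.1] rot [1.7971e+02 8.0000e-02 9.1570e+01] open 44.8 F [ 0.8  1.4 -0.9] q6 -16.6
shift m [ 0.1297  0.035  -0.0129] turn [ 0.29 -0.16 89.97]
```

View pics/cs12.png

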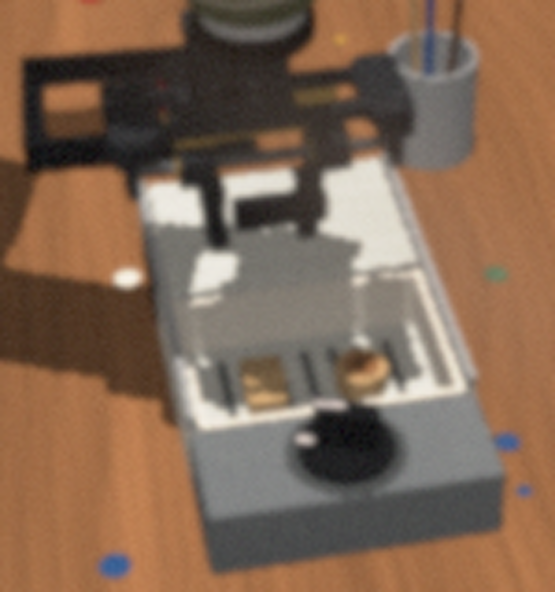

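```bash
python3 -m pendant '0.05 0.02 0.005 -0.02 0 0 8;0.05 0.04 0.01 -0.02 0 0 16;0.05 0.06 0.015 -0.02 0 0 24;0.05 0.08 0.02 -0.02 0 0 32;0.05 0.1 0.025 -0.02 0 0 40;0.05 0.12 0.03 -0.02 0 0 48;0.05 0.13 0.035 -0.02 0 0 56;0.05 0.13 0.035 -0.02 0 0 64;0.05 0.13 0.035 -0.015 0 0 72;0.05 0.13 0.035 -0.013 0 0 80;0.05 0.13 0.035 -0.013 0 0 88;0.05 0.13 0.035 -0.013 0 0 90;0.05 0.13 0.035 -0.013 0 0 90;0.05 0.13 0.035 -0.013 0 0 90' 12;python3 - <<'E'
from h import *
need((552.8,113,88),1.6)
a=shot("side","side13"); b=shot("top","top13"); crop(b,235,160,405,265,4.6,"ct13")
E
```

```text
time: 30.1
eef_pos: [552.7, 112.8, 333.6]
tcp_rot: [-180.0, 0.1, 1.6]
contact_force: [-0.1, 0.3, 0.3]
opening: 49.8
t 30.1 eef [552.7 112.8 333.6] rot [-1.80e+02  1.10e-01  1.64e+00] open 49.8 F [-0.1  0.3  0.3] q6 87.9
shift m [ 0.0003 -0.0002  0.0986] turn [-0.    0.11  0.04]
```

View pics/side13.png

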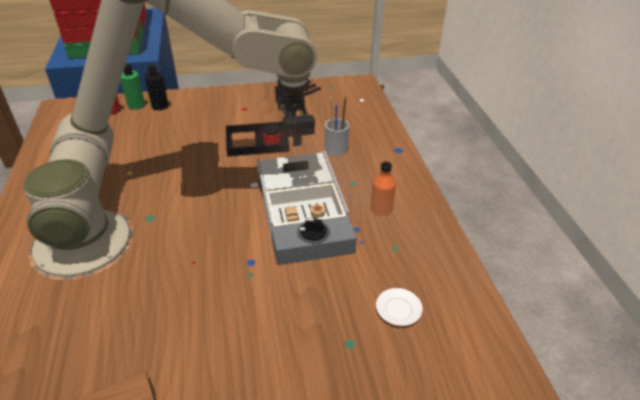

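View pics/top13.png

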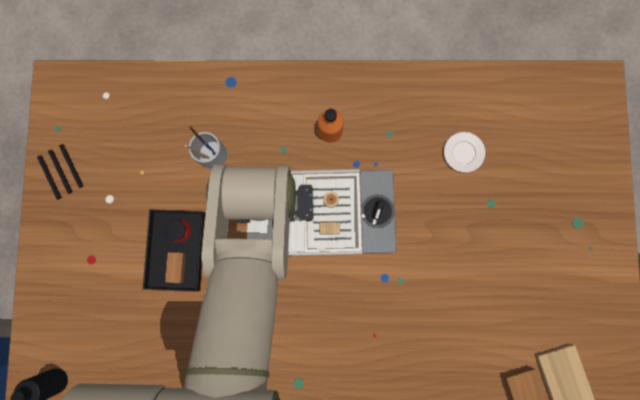

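View pics/ct13.png

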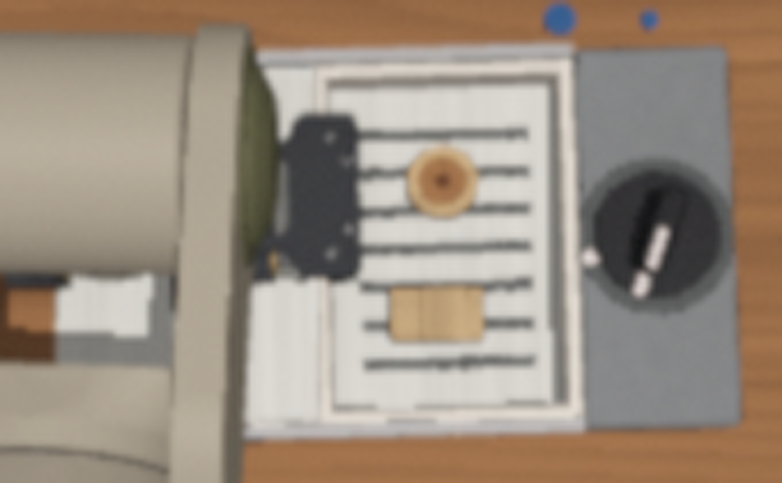

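```bash
python3 -m pendant '0.05 0 0 0.03 0 0 0;0.05 0 0 0.06 0 0 0;0.05 0 0 0.085 0 0 0;0.05 0 0 0.097 0 0 0;0.05 0 0 0.0985 0 0 0;0.05 0 0 0.0985 0 0 0;0.005 0 0 0.0985 0 0 0;0.005 0 0 0.0985 0 0 0;0.005 0 0 0.0985 0 0 0;0.005 0 0 0.0985 0 0 0;0.005 0 0 0.0985 0 0 0;0.005 0 0 0.0985 0 0 0;0.005 0 0 0.0985 0 0 0' 12
```

```text
time: 31.5
eef_pos: [552.7, 112.8, 236.4]
tcp_rot: [180.0, -0.0, 1.6]
contact_force: [-0.6, 0.8, 2.4]
opening: 12.0
```

```bash
python3 -m pendant '0.005 0 0.006 0 0 0 0;0.005 0 0.014 0 0 0 0;0.005 0 0.024 0 0 0 0;0.005 0 0.034 0 0 0 0;0.005 0 0.044 0 0 0 0;0.005 0 0.054 0 0 0 0;0.005 0 0.064 0 0 0 0;0.005 0 0.074 0 0 0 0;0.005 0 0.084 0 0 0 0;0.005 0 0.094 0 0 0 0;0.005 0 0.104 0 0 0 0;0.005 0 0.112 0 0 0 0;0.005 0 0.119 0 0 0 0;0.005 0 0.124 0 0 0 0;0.005 0 0.128 0 0 0 0;0.005 0 0.130 0 0 0 0;0.005 0 0.132 0 0 0 0;0.005 0 0.133 0 0 0 0;0.005 0 0.133 0 0 0 0' 12
```

```text
time: 33.4
eef_pos: [556.4, -18.2, 236.3]
tcp_rot: [-179.7, -0.1, 1.6]
contact_force: [4.5, 20.9, 7.3]
opening: 12.0
```

```bash
python3 -m pendant '0.05 0 -0.002 0 0 0 0;0.05 0 -0.002 0 0 0 0;0.05 0 -0.002 0 0 0 0;0.05 0 -0.002 0 0 0 0;0.05 0 -0.002 -0.03 0 0 0;0.05 0 -0.002 -0.06 0 0 0;0.05 0 -0.002 -0.1 0 0 0;0.05 0 -0.002 -0.1 0 0 0' 12;python3 - <<'E'
from h import *
a=shot("side","side14");b=shot("top","top14")
im=cv2.imread("pics/top10.png"); crop(im,355,185,400,240,12,"ck")
crop(cv2.imread("pics/side13.png"),285,205,345,250,12,"cks")
crop(a,220,110,370,270,3.7,"cs14")
E
```

```text
time: 34.2
eef_pos: [556.7, -18.5, 340.9]
tcp_rot: [179.9, -0.5, 1.6]
contact_force: [0.7, -0.9, -0.4]
opening: 50.1
```

View pics/ck.png

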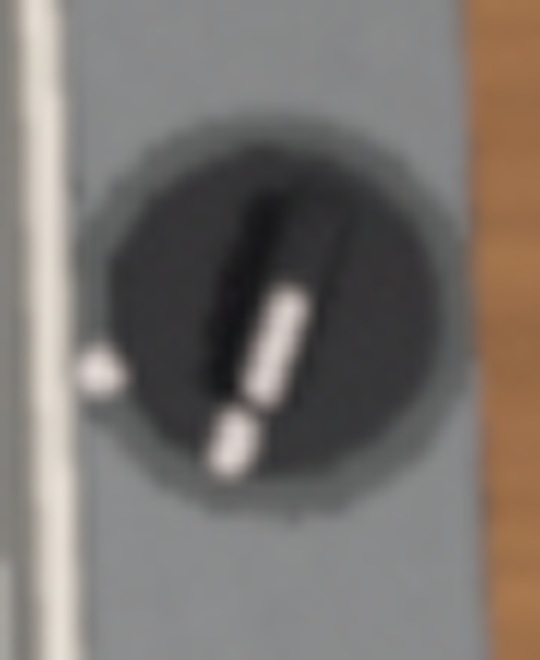

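View pics/cks.png

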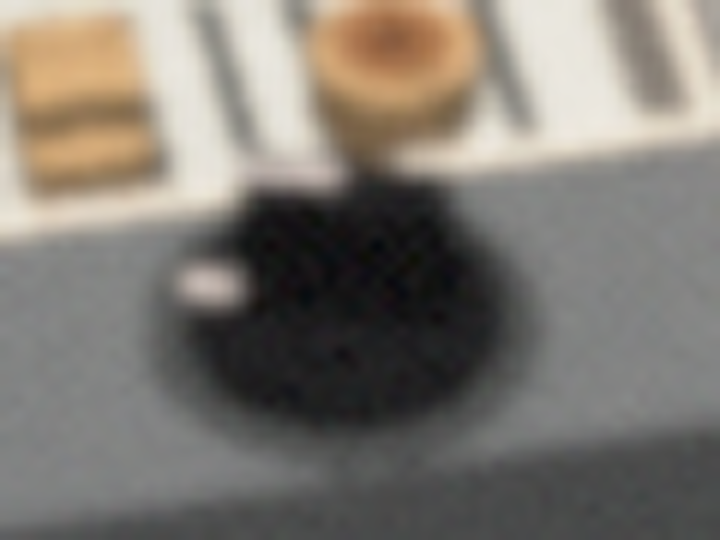

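View pics/cs14.png

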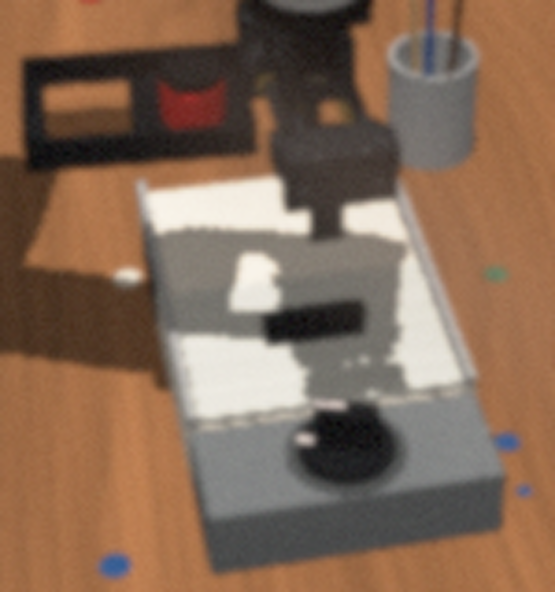

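```bash
python3 - <<'E'
from h import *
np.set_printoptions(precision=1,suppress=True)
k=lambda x,y:(355+x/12-.5+.5/12,185+y/12-.5+.5/12)
c1=plane("top",k(275,311),63);c2=plane("top",k(277,311),57)
im=cv2.imread("pics/top10.png")[185:240,355:400].min(2)
pe=plane("top",k(227,472),63);ps=plane("top",k(240,415),63);m=plane("top",k(100,371),57.5)
b1=plane("top",k(290,292),96);b2=plane("top",k(261,400),96)
c=(c1+c2)/2
print("c",c1,c2)
ang=lambda v:np.degrees(np.arctan2(v[1],v[0]))
for n,p in(("end",pe),("start",ps),("mark",m),("b1",b1),("b2",b2)): print(n,p,np.hypot(*(p-c)[:2]),ang(p-c))
print("bar dir",ang(b2-b1),"skirt line dir",ang(pe-ps))
E
```

```text
c [ 560.7 -122.8   63. ] [ 561.2 -123.8   57. ]
end [ 529.6 -113.4   63. ] 32.851617549685955 162.53021172671504
start [ 540.6 -116.    63. ] 21.64492166864439 160.2605481285469
mark [549.4 -89.5  57.5] 35.70572661885249 108.94448740237254
b1 [ 561.1 -122.6   96. ] 0.7387536624061626 81.65851274954402
b2 [ 540.8 -117.    96. ] 21.109196113109288 162.72452955572038
bar dir 164.71539271563137 skirt line dir 166.89764727605458
```

```bash
python3 - <<'E'
from h import *
need((560.3,-123.2,150),-16.5)
E
```

```text
t 34.3 eef [556.1 -18.3 336.4] rot [ 1.7998e+02 -4.0000e-02  1.5600e+00] open 50.6 F [0.1 0.2 0.1] q6 74.4
shift m [0.0013 0.1049 0.0395] turn [ 0.02 -0.05 18.06]
```

```bash
python3 -m pendant '0.045 0 0.03 0 0 0 6;0.045 0.001 0.065 0 0 0 12;0.045 0.001 0.09 0.01 0 0 18;0.045 0.0013 0.105 0.025 0 0 18;0.045 0.0013 0.105 0.0395 0 0 18;0.045 0.0013 0.105 0.0395 0 0 18;0.045 0.0013 0.105 0.0395 0 0 18' 10;python3 - <<'E'
from h import *
need((560.3,-123.2,90),-16.5)
a=shot("side","side15"); crop(a,250,150,370,270,4.5,"cs15")
E
```

```text
time: 35.0
eef_pos: [560.4, -123.0, 296.0]
tcp_rot: [-180.0, 0.1, -16.4]
contact_force: [0.8, 0.5, 0.2]
opening: 45.3
t 35.0 eef [ 560.4 -123.   296. ] rot [-1.7999e+02  1.2000e-01 -1.6430e+01] open 45.3 F [0.8 0.5 0.2] q6 82.2
shift m [0.0001 0.0002 0.059 ] turn [-0.01  0.12  0.07]
```

View pics/cs15.png

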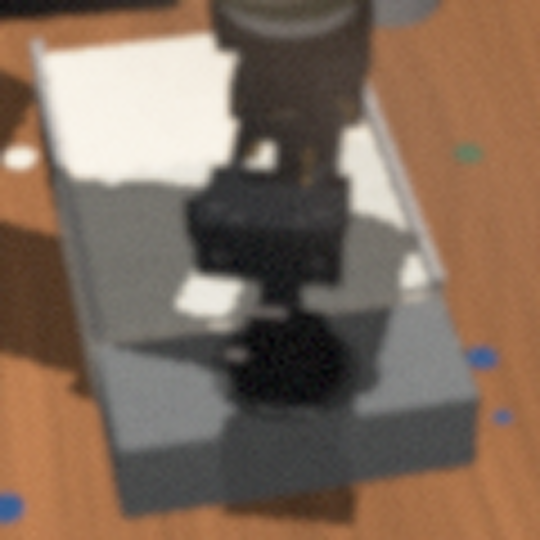

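```bash
python3 -m pendant '0.045 0 0 0.03 0 0 0;0.045 0 0 0.05 0 0 0;0.045 0 0 0.058 0 0 0;0.045 0 0 0.059 0 0 0;0.045 0 0 0.059 0 0 0;0.005 0 0 0.059 0 0 0;0.005 0 0 0.059 0 0 0;0.005 0 0 0.059 0 0 0;0.005 0 0 0.059 0 0 0;0.005 0 0 0.059 0 0 0;0.005 0 0 0.059 0 0 0;0.005 0 0 0.059 0 0 0' 10; python3 -c "
from h import *
s=manip.observe();print(s['contact_force'],s['torque'],s['opening'],s['tcp_rot'])"
```

```text
time: 36.25
eef_pos: [560.5, -123.2, 238.0]
tcp_rot: [180.0, -0.0, -16.4]
contact_force: [-1.4, -0.6, 3.8]
opening: 14.1
[-1.39603728 -0.58884987  3.79191262] [-0.14235498  0.20433773 -0.0041163 ] 14.108433410558986 [ 1.79985362e+02 -2.23703419e-02 -1.64352154e+01]
```

```bash
python3 -m pendant '0.005 0 0 0 0 0 4;0.005 0 0 0 0 0 9;0.005 0 0 0 0 0 14;0.005 0 0 0 0 0 19;0.005 0 0 0 0 0 24;0.005 0 0 0 0 0 29;0.005 0 0 0 0 0 34;0.005 0 0 0 0 0 39;0.005 0 0 0 0 0 44;0.005 0 0 0 0 0 49;0.005 0 0 0 0 0 53;0.005 0 0 0 0 0 55;0.005 0 0 0 0 0 55.5;0.005 0 0 0 0 0 55.5;0.005 0 0 0 0 0 55.5;0.005 0 0 0 0 0 55.5' 10
```

```text
time: 37.85
eef_pos: [560.2, -123.6, 238.0]
tcp_rot: [179.9, -0.0, -71.9]
contact_force: [-3.2, -4.3, 4.8]
opening: 13.8
```

```bash
python3 -m pendant '0.045 0 0 0 0 0 0;0.045 0 0 0 0 0 0;0.045 0 0 0 0 0 0;0.045 0 0 0 0 0 0;0.045 0 0 -0.03 0 0 0;0.045 0 0 -0.07 0 0 0;0.045 0.03 0 -0.12 0 0 0;0.045 0.06 0 -0.15 0 0 0;0.045 0.1 0 -0.15 0 0 0;0.045 0.15 0 -0.15 0 0 0;0.045 0.2 0 -0.15 0 0 0;0.045 0.2 0 -0.15 0 0 0' 10;python3 - <<'E'
from h import *
b=shot("top","top16"); crop(b,355,185,400,240,10,"ck16");a=shot("side","side16"); crop(a,220,110,370,270,3.7,"cs16")
E
```

```text
time: 39.05
eef_pos: [622.7, -318.5, 385.4]
tcp_rot: [179.9, 0.0, -72.2]
contact_force: [-0.3, 0.2, -0.3]
opening: 45.1
```

View pics/ck16.png

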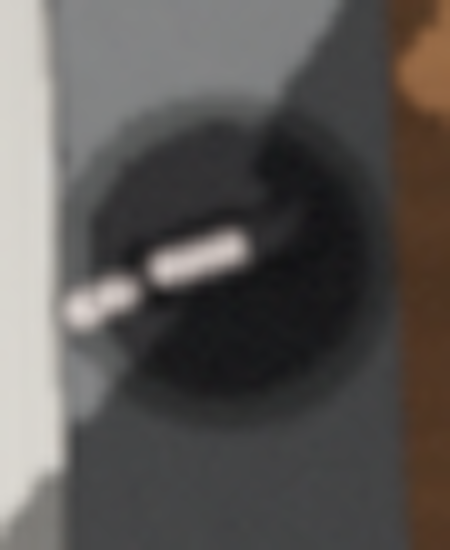

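View pics/cs16.png

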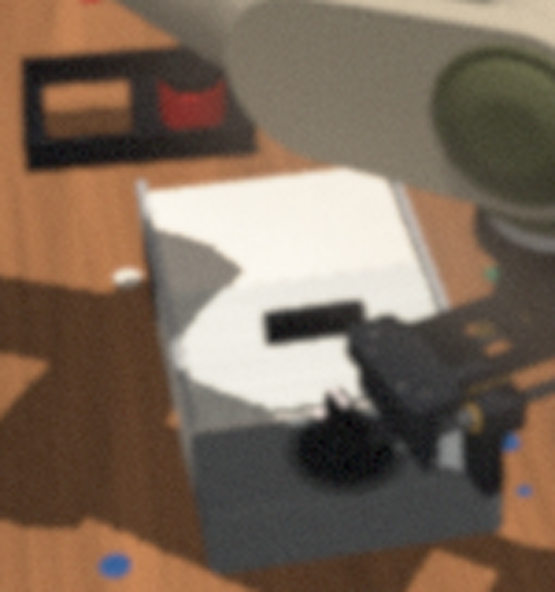

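View pics/top16.png

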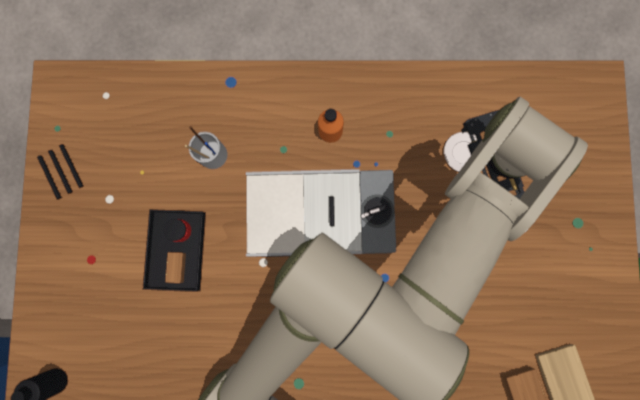

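```bash
python3 - <<'E'
from h import *
k=lambda x,y:(355+x/10-.45,185+y/10-.45)
ang=lambda v:np.degrees(np.arctan2(v[1],v[0]))
b=cv2.imread("pics/top16.png")[185:240,355:400].min(2).astype(int)
print(b[26:34,5:26])
b1=plane("top",k(240,247),96);b2=plane("top",k(160,270),96);st=plane("top",k(133,289),63);mk=plane("top",k(84,310),57.5)
s0=plane("top",(355+100/12-.46,185+371/12-.46),57.5)
for c in((559.5,-123.2),(560.4,-123.2),(561,-123.2)):
    c=np.array(c);print(c,"bar",ang(b2[:2]-b1[:2]),"start",ang(st[:2]-c),np.hypot(*(st[:2]-c)),"mark",ang(mk[:2]-c),ang(s0[:2]-c))
E
```

```text
[[151 103  92  84  59  53  55  44  39  71 143 187 190 188 182 165 150 129
  105  71  40]
 [151 104  93  89  73  87  97  89  73  76 136 175 162 149 128 100  82  59
   43  33  24]
 [149 106 109 117 119 148 160 150 116  70  82 108  94  80  58  42  36  28
   23  22  21]
 [147 125 154 165 162 189 191 178 130  66  34  36  38  36  28  22  25  26
   21  25  26]
 [147 152 193 196 178 181 166 143  96  50  32  29  32  29  23  24  24  23
   24  23  25]
 [151 156 193 197 179 138 102  80  62  47  44  42  39  29  24  23  24  25
   21  24  26]
 [157 135 157 160 136  93  60  52  52  51  50  42  33  26  24  26  25  26
   24  23  24]
 [163 123 111 110  99  84  64  51  50  50  45  35  29  26  26  23  26  25
   26  27  24]]
[ 559.5 -123.2] bar 106.41122528147993 start 104.66869734103395 23.29882192035878 mark 107.17789191547125 106.7568187098159
[ 560.4 -123.2] bar 106.41122528147993 start 106.7881042373417 23.542833500591268 mark 108.5724780205983 108.15059663911057
[ 561.  -123.2] bar 106.41122528147993 start 108.17559216051093 23.723088896892776 mark 109.4898001882005 109.06769410402119
```

```bash
python3 -c "
from cell import manip
print(manip.job_done())"
```

```text
the job is handed in; nothing more can be done
None
```

The job is done and handed in at about 39 s of the 210 s allowed; no verdict was reported.

- **Clearing:** the jar and the offcut went into the tray, and the last pictures show both lying there.
- **Cover and parts:** I slid the cover open until it hit its stop (−14.6 N). The two parts in this run, one wheel and one car, went in side by side. I then shut the cover against its stop (+20.9 N).
- **Other parts:** no more toy parts showed in either camera once the arm had moved.
- **Timer knob:** I turned it 55.5° clockwise. The gripper put the line at 108.1°, and the mark measured between 107° and 109.5° depending on where I took the knob's centre. In the last top picture the line runs into the mark, about 2° off at most against the 8° allowed.
- **Bystanders:** the paint bottle, brush pot and palette look unmoved. The palette was partly hidden by the arm in the last picture.
- **Disagreement:** heights measured from the two views came out low, by about 3 mm on the bench and up to about 10 mm on the handle top. I gripped using the heights given in the task, and every grip closed to within about 1 mm of the expected width.

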